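# Shut and lock the filter hatch of a bench chiller

## Task

The filter hatch on top of the white bench chiller stands ajar with its quarter-turn fastener undone. Push the hatch down shut with a fingertip, then set a fingertip in the slot of the big round fastener and turn it clockwise (seen from above) a quarter turn, as far as it goes, so that the hatch is locked. Only push: do not raise the hatch, do not turn the fastener before the hatch is shut, leave the jar, the flask and the black cap where they stand, and finish clear of everything.

Things in the scene. Friction and masses are not known exactly. Their poses are not given: they have to be found in the camera images.
- unit: the bench chiller, a fixed white box 270 (x) x 200 (y) x 100 mm high with a grey top, standing on the bench. Origin at the centre of its underside; x points to its rear (the hinge end, with brass hose barbs), y to its left, z up. The front 220 mm of its top is the hatch, the last 50 mm a fixed grey deck
- hatch_hinge (a point): point in the middle of the hatch's hinge line, in the plane of the hatch's top face, at 85 mm from the unit's centre towards the rear; turns with the hatch. The hatch (198 mm wide, 8 mm thick) reaches from here 218 mm towards the front (its -x); z is the normal of its top face. Shut, that face lies level 100 mm above the bench (the hinge axis itself runs 8 mm below this point)
- hatch_press (a point): point on the hatch's top face to push on, in the middle of its width, 20 mm from its front edge and 198 mm from hatch_hinge; moves with the hatch. The flat strip in front of the fastener is 43 mm deep
- hatch (a joint): hatch angle in rad: 0 shut (a stop), grows as the front edge rises; starts at 0.3 to 0.5. A stiff hinge: it stays where it is left; about 2 to 6 N at hatch_press pushes it down
- fastener_slot (a point): centre of the slot's floor, on the fastener's axis, 120 mm from hatch_hinge; turns with the head, x along the slot, z its axis. The head is 110 mm across: a yellow disc 6 mm thick (its top is the slot's floor) with two black ribs 18 mm high; the slot between them is 42 mm wide, through the centre, open at both ends. Undone, it runs front to rear (red dots); locked, across (green dots)
- fastener (a joint): fastener angle in rad: 0 undone, 1.571 locked (stops at both ends), grows clockwise seen from above; starts at 0 to 0.2. Friction about 4 N at 30 mm from the axis; it stays where it is left. With the hatch shut its tongue turns under a catch inside and holds the hatch; with the hatch ajar the tongue hits the catch
- jar: white plastic jar, 80 mm across, 85 mm high, on the bench beside the unit; to be left alone. Origin at the centre of its underside
- flask: green glass conical flask, 80 mm across at its foot, 110 mm high, on the bench beside the unit; to be left alone. Origin at the centre of its underside
- cap: black screw cap, 34 mm across, 16 mm high, on the bench to the left of the unit's front; to be left alone. Origin at the centre of its underside

How it is judged (in metres and radians):
On the way, in this order (a step that is already met when the one before it is completed fails the run):
1. the hatch is shut (within 0.03 rad) with the fastener still undone (below 0.4 rad) (value of joint hatch below 0.03 rad and value of joint fastener below 0.4 rad), for 0.1 s.
2. the fastener is on its way round (past 0.6 rad) with a fingertip down in its slot and the hatch shut (value of joint fastener above 0.6 rad and value of joint hatch below 0.04 rad and z of the grasp point in the frame of fastener_slot below 0.034 m and horizontal distance between the grasp point and fastener_slot below 0.09 m).
3. the fastener is turned home (past 1.42 rad) with the hatch shut (value of joint fastener above 1.42 rad and value of joint hatch below 0.04 rad), for 0.1 s.
At the end, for the whole second after the job is handed in: the hatch is shut (within 0.04 rad), the fastener stands locked (past 1.42 of 1.571 rad) and at rest, and the jar, flask and cap are within 20 mm of where they stood (all of step 3 and velocity of joint fastener between -0.05 and 0.05 rad/s and distance of each of jar, flask, cap from where it was at the start of the episode below 0.02 m); the robot touches nothing.
It fails at once if the hatch is raised (above 0.6 rad) instead of pushed down (value of joint hatch above 0.6 rad).
It fails at once if the fastener is turned (past 0.5 rad) while the hatch is ajar (above 0.06 rad) (value of joint fastener above 0.5 rad and value of joint hatch above 0.06 rad).
It fails at once if the jar, flask or cap is pushed, lifted or tipped (distance of any of jar, flask, cap from where it was at the start of the episode above 0.02 m or angle between any of jar, flask's own z axis and vertical above 0.3 rad).
It also fails if it takes over 42 s, if anything falls off the work surface, if the arm or the gripper's body presses on something with over 40 N, if the wrist force passes 120 N, or if a joint passes its speed limit or range.

## Robot

A 6-joint arm with a two-finger parallel gripper is mounted at the origin on the work surface. World frame = base frame: x ahead of the robot, y to its left, z up, the work surface at z = 0. Lengths are in mm, angles in rad, forces in N, time in s.
With the tool pointing down it reaches from about 350 to 975 mm from the base axis. Payload 7.1 kg.
Tool frame: the origin (TCP) lies on the front face of the gripper's body, between the roots of the fingers; the fingertips stand 80 mm ahead of it and the grasp point (between the pads) lies 61 mm ahead of it (env.tips_ahead is the distance from the TCP to the fingertips, in mm); z points along the fingers, y is the direction in which the jaws open and shut (so a half turn about z gives the same grasp; the last joint's range is limited). The gripper opens to 88 mm and grips with 3 to 60 N. Pads are 20 mm wide; open, the fingers measure 115 mm over their backs; the gripper's body (75 mm by 178 mm) begins 61 mm behind the grasp point.
Start: joints at [-1.233, 0.423, 1.63, -0, 1.089, -0.019], TCP at [218.315, -585.614, 302.675] pointing down, gripper open.
Joint ranges: [-3, 3], [-0.9, 2.11], [0.09, 2.58], [-1.31, 4.45], [0.11, 2.69], [-2.54, 2.54]. Speed limits (rad/s): [2.39, 2.39, 3.01, 3.14, 3.14, 3.14].

## Interface

Orientations are given as a unit quaternion [x, y, z, w].
In Python, from station import env, set_gripper, viewer, workorder gives the robot as it stands. Calls block until the motion is done:
- env.reach(position, orientation): joint-space move of the TCP to a pose.
- env.move_l(position, rot=None, rate=150, f_stop=None): straight line of the TCP; rot=None keeps the orientation; rate is the mean speed in mm/s. With f_stop (N) it stops when the force on the tool has changed by that much, and returns True; else False.
- env.move_joints(angles): joint-space move.
- set_gripper(opening): finger opening in mm; the grip force is fixed at half the most; returns when the fingers have stopped.
- env.hold(seconds).
- env.ik(position, orientation): joint angles nearest the present ones, or None.
- env.read_state(): the state.
- viewer.camera(name): name is "scene" or "top" or "wrist"; returns the picture (384x512x3 uint8, blue, green, red); there is no depth.
- viewer.camera_params(name): a dict with "fx", "fy", "cx", "cy" (pixels), "dist" ([k1, k2, p1, p2, k3] as OpenCV has them; the pictures are not rectified), "pose" (4x4, takes a point from camera to world coordinates); the wrist camera has in their place "tool_from_camera" (4x4, takes a point from camera to tool coordinates, whose origin is the TCP and whose axes are the flange's). Camera axes: x right, y up, looking along -z (the intrinsics and any distortion apply to the point x, -y, -z); pixel columns grow to the right and rows downward; lengths in mm; the calibration is good to about 2 mm. A picture is of the moment at which its call begins: read the wrist's pose just before it. camera_params takes no time and is no camera call.
A pose or a line that the arm cannot do raises env.IKError and nothing moves.
- workorder.sign_off(): hands the job in, once; it reports no verdict.
The state is a dict: "time_s": time; "qpos": joint angles; "dq": joint speeds; "tau": joint torques, N m; "tool_pos": TCP position; "orientation": TCP orientation; "force": force on the tool from outside, world axes, zero at the start; "wrist_torque": the same for the moment, N m; "width": finger opening in mm.
Only numpy, scipy, OpenCV 4.12 (cv2) and the standard library are available. Lean on these libraries where they do the work, as an engineer would, in place of code of your own. Each camera call takes 0.05 s, during which the arm holds its last target.

## Working session

There is one attempt and no reset: what is moved stays moved. The work goes in short steps, each a Python script; the robot and the scene stay as the last script left them, time stands still between calls to the robot, and variables do not carry over. Pictures are saved under pics/ and viewed, and the job is handed in when it is done.

```bash
ls; mkdir -p pics; python3 - <<'E'
from station import env, set_gripper, viewer, workorder
import cv2
s=env.read_state();print(s)
for n in ["scene","top","wrist"]:
    cv2.imwrite(f"pics/{n}0.png",viewer.camera(n)); print(n,viewer.camera_params(n))
E
```

```text
pics
{'time_s': 0.0, 'qpos': array([-1.23300193e+00,  4.23834652e-01,  1.63066496e+00,  4.68210706e-05,
        1.08860845e+00, -1.90228062e-02]), 'dq': array([ 0.00160836, -0.00015372, -0.00020747, -0.00077604, -0.00026407,
       -0.0004216 ]), 'tau': array([ 1.75413163e-03, -5.44608164e+01, -2.73666143e+01,  6.43203151e-02,
        2.26837612e-02, -1.17263439e-04]), 'tool_pos': array([ 218.18730034, -585.22478301,  301.91531261]), 'orientation': array([ 9.84129001e-01,  1.77452910e-01, -9.97858271e-05, -7.51387843e-04]), 'force': array([-0.93916722, -0.33602094, -0.15352114]), 'wrist_torque': array([ 0.06241474,  0.01195058, -0.03432377]), 'width': 88.15141273572031}
scene {'fx': 394.8709360781757, 'fy': 394.8709360781757, 'cx': 252.5794147881499, 'cy': 187.57673504953883, 'dist': array([-0.06476921,  0.        ,  0.        ,  0.        ,  0.        ]), 'pose': array([[-8.48764875e-01, -3.10845492e-01,  4.27753746e-01,
         9.57839937e+02],
       [ 5.28527272e-01, -5.23260683e-01,  6.68473769e-01,
         6.57250488e+02],
       [ 1.60346600e-02,  7.93456576e-01,  6.08415608
[... 499 characters left out ...]
319e-03,  8.71983387e-02,  9.96182479e-01,
         1.04314914e+03],
       [ 0.00000000e+00,  0.00000000e+00,  0.00000000e+00,
         1.00000000e+00]])}
wrist {'fx': 328.72333672813795, 'fy': 328.72333672813795, 'cx': 251.31604182745446, 'cy': 189.22177568105127, 'dist': array([0.0181895, 0.       , 0.       , 0.       , 0.       ]), 'tool_from_camera': array([[ 1.65573055e-03,  9.59162906e-01,  2.82849392e-01,
         7.87013520e+01],
       [ 9.99998599e-01, -1.51893274e-03, -7.02933430e-04,
         2.19700516e-02],
       [-2.44598469e-04,  2.82850160e-01, -9.59164077e-01,
        -8.23985662e+01],
       [ 0.00000000e+00,  0.00000000e+00,  0.00000000e+00,
         1.00000000e+00]])}
```

View pics/top0.png

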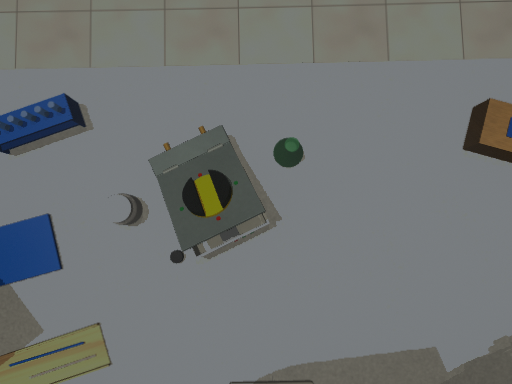

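View pics/scene0.png

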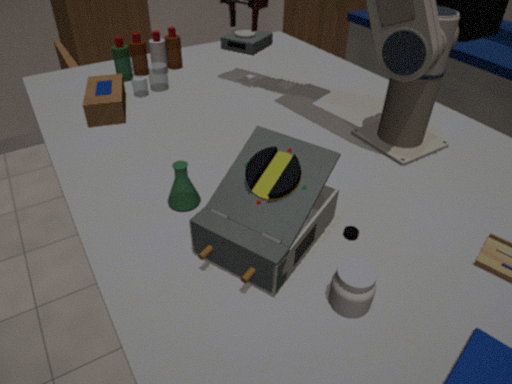

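```bash
python3 - <<'E'
import cv2
a=cv2.imread("pics/top0.png")[110:270,100:320];cv2.imwrite("pics/topc.png",cv2.resize(a,None,fx=3.6,fy=3.6,interpolation=cv2.INTER_CUBIC))
a=cv2.imread("pics/scene0.png")[115:325,170:390];cv2.imwrite("pics/scenec.png",cv2.resize(a,None,fx=2.8,fy=2.8,interpolation=cv2.INTER_CUBIC))
E
```

```text
(no output)
```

View pics/topc.png

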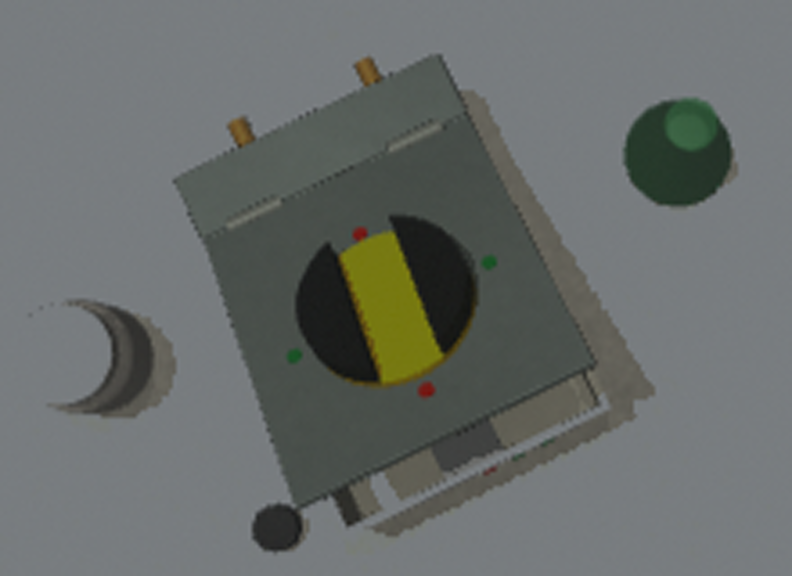

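View pics/scenec.png

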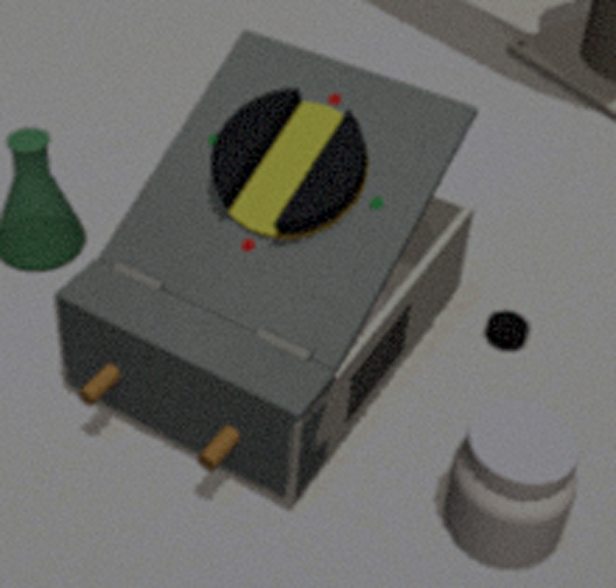

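```bash
cat > h.py <<'E'
import numpy as np, cv2
from station import viewer
from scipy.optimize import least_squares
def proj(name,P,pose=None):
    p=viewer.camera_params(name); T=p["pose"] if pose is None else pose
    Ti=np.linalg.inv(T); c=(Ti[:3,:3]@np.atleast_2d(P).T).T+Ti[:3,3]
    c=c*[1,-1,-1]
    K=np.array([[p["fx"],0,p["cx"]],[0,p["fy"],p["cy"]],[0,0,1]])
    return cv2.projectPoints(c,np.zeros(3),np.zeros(3),K,p["dist"])[0].reshape(-1,2)
def unit(q,P):
    x,y,w=q[:3];c,s=np.cos(w),np.sin(w);P=np.atleast_2d(P).astype(float)
    return np.c_[x+c*P[:,0]-s*P[:,1],y+s*P[:,0]+c*P[:,1],P[:,2]]
def hatch(th,P): # P in hatch_hinge frame -> unit frame
    P=np.atleast_2d(P).astype(float)+[0,0,8];c,s=np.cos(th),np.sin(th)
    return np.c_[85+c*P[:,0]+s*P[:,2],P[:,1],92-s*P[:,0]+c*P[:,2]]
E
python3 - <<'E'
from h import *
T=lambda a:(np.array(a)+.5)/3.6-.5+[100,110]
S=lambda a:(np.array(a)+.5)/2.8-.5+[170,115]
tu=[(135,-100,100),(135,100,100),(-135,100,100),(-135,-100,100)];tup=T([(438,54),(174,181),(350,525),(605,403)])
th=[(-218,99,0),(-218,-99,0)];thp=T([(297,507),(596,362)])
su=[(135,-100,100),(135,100,100),(135,100,0),(135,-100,0),(-135,100,100)];sup=S([(60,297),(300,412),(290,507),(65,385),(471,210)])
shp=S([(475,108),(245,32)])
def f(q):
    return np.concatenate([proj("top",unit(q,tu))-tup,proj("top",unit(q,hatch(q[3],th)))-thp,proj("scene",unit(q,su))-sup,proj("scene",unit(q,hatch(q[3],th)))-shp])
r=least_squares(lambda q:f(q).ravel(),[620,130,.35,.4],x_scale=[10,10,.1,.1],loss='soft_l1')
print(r.x);print(f(r.x).round(1))
q=r.x;np.save("q.npy",q)
# slot angle: disc floor left edge
for a in np.arange(0,.25,.05):
    d=lambda x,y,z:(120*np.array([-1,0,0])+[x*np.cos(a)+y*np.sin(a),-x*np.sin(a)+y*np.cos(a),z])
    P=[d(50,21,24),d(-50,21,24),d(50,-21,24),d(-50,-21,24)]
    print(a,((proj("top",unit(q,hatch(q[3],P)))-[100,110]+.5)*3.6).round().tolist())
E
```

```text
[5.90516274e+02 1.42637926e+02 4.36436444e-01 4.69714571e-01]
[[-0.2 -0.8]
 [-0.7 -0.5]
 [-2.   4.5]
 [ 2.3  1.2]
 [ 0.4  0.9]
 [ 0.2  0.4]
 [-3.1 -1.7]
 [-0.3  0.6]
 [ 0.4  2.3]
 [-0.9  2.2]
 [ 0.7 -4.8]
 [ 0.2 -0.3]
 [-1.1 -0.6]]
0.0 [[327.0, 248.0], [378.0, 372.0], [386.0, 219.0], [441.0, 341.0]]
0.05 [[330.0, 245.0], [374.0, 372.0], [390.0, 219.0], [438.0, 344.0]]
0.1 [[333.0, 243.0], [370.0, 372.0], [394.0, 219.0], [435.0, 347.0]]
0.15000000000000002 [[337.0, 240.0], [365.0, 372.0], [398.0, 219.0], [431.0, 350.0]]
0.2 [[340.0, 237.0], [361.0, 372.0], [402.0, 219.0], [428.0, 353.0]]
```

```bash
python3 - <<'E'
from h import *
T=lambda a:(np.array(a)+.5)/3.6-.5+[100,110]
S=lambda a:(np.array(a)+.5)/2.8-.5+[170,115]
tu=[(135,-100,100),(135,100,100),(-135,100,92),(-135,-100,92)];tup=T([(438,54),(174,181),(350,525),(605,403)])
th=[(-218,99,0),(-218,-99,0)];thp=T([(297,507),(596,362)])
su=[(135,-100,100),(135,100,100),(135,100,0),(-135,100,92)];sup=S([(60,297),(300,412),(290,507),(471,210)])
shp=S([(475,108),(245,32)])
def f(q):
    return np.concatenate([proj("top",unit(q,tu))-tup,proj("top",unit(q,hatch(q[3],th)))-thp,proj("scene",unit(q,su))-sup,proj("scene",unit(q,hatch(q[3],th)))-shp])
r=least_squares(lambda q:f(q).ravel(),[620,130,.35,.4],x_scale=[10,10,.1,.1],loss='soft_l1')
print(r.x);print(f(r.x).round(1).tolist())
q=r.x;np.save("q.npy",q)
for n in ("top","scene"):
    im=cv2.resize(cv2.imread(f"pics/{n}0.png"),None,fx=3,fy=3)
    def L(P,col):
        cv2.polylines(im,[np.int32(proj(n,P)*3+1)],True,col,1)
    for z in (0,100): L(unit(q,[(135,100,z),(135,-100,z),(-135,-100,z),(-135,100,z)]),(0,0,255))
    L(unit(q,hatch(q[3],[(0,99,0),(0,-99,0),(-218,-99,0),(-218,99,0)])),(255,0,0))
    t=np.linspace(0,6.28,40);L(unit(q,hatch(q[3],np.c_[-120+55*np.cos(t),55*np.sin(t),24+0*t])),(0,255,255))
    im=im[330:810,270:990] if n=="top" else im[345:945,480:1170]
    cv2.imwrite(f"pics/ov_{n}.png",im)
E
```

```text
[5.90896883e+02 1.42969892e+02 4.37389946e-01 4.68723872e-01]
[[-0.4, -1.0], [-0.9, -0.6], [-1.6, 4.0], [2.1, 1.0], [0.3, 0.8], [0.1, 0.2], [-3.2, -1.5], [-0.3, 0.8], [0.4, 2.5], [0.1, -1.8], [0.2, -0.1], [-1.2, -0.4]]
```

View pics/ov_top.png

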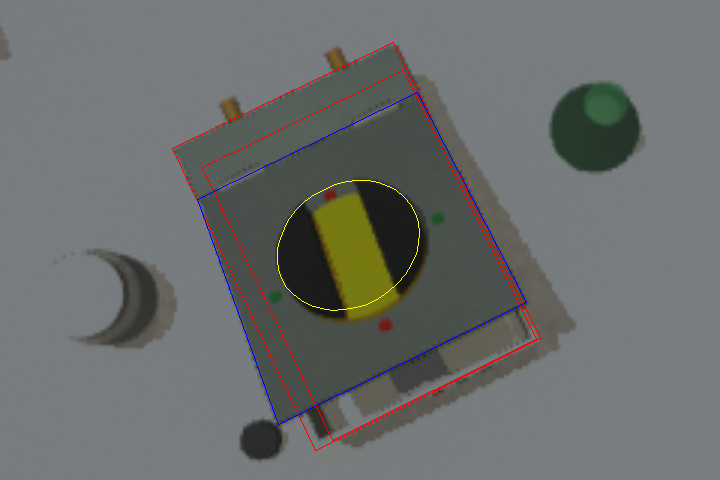

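View pics/ov_scene.png

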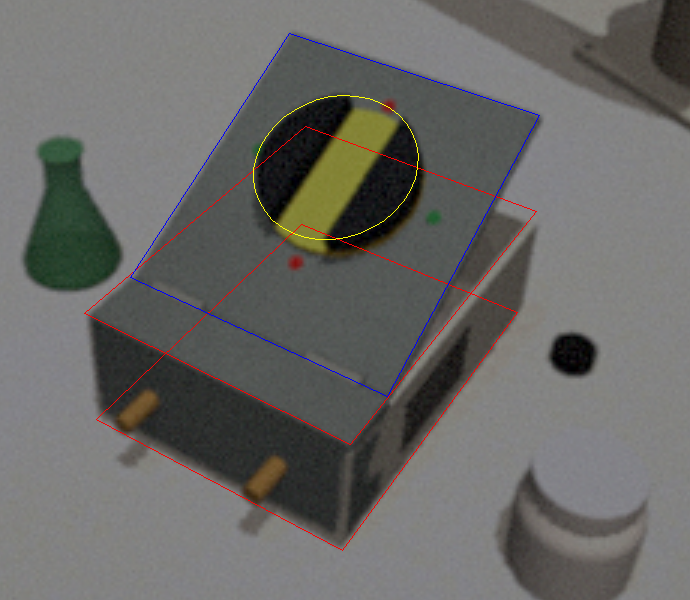

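```bash
python3 - <<'E'
from h import *
T=lambda a:(np.array(a)+1)/3-.5+[90,110]
S=lambda a:(np.array(a)+1)/3-.5+[160,115]
tu=[(135,-100,100),(135,100,100),(-135,-100,92)];tup=T([(395,43),(174,150),(540,337)])
th=[(-218,99,0),(-218,-99,0)];thp=T([(278,423),(525,303)])
su=[(135,-100,100),(135,100,100),(135,100,0),(-135,100,92)];sup=S([(89,316),(346,445),(341,546),(537,226)])
shp=S([(540,116),(289,34)])
def f(q):
    return np.concatenate([proj("top",unit(q,tu))-tup,proj("top",unit(q,hatch(q[3],th)))-thp,proj("scene",unit(q,su))-sup,proj("scene",unit(q,hatch(q[3],th)))-shp])
r=least_squares(lambda q:f(q).ravel(),[620,130,.35,.4],x_scale=[10,10,.1,.1],loss='soft_l1')
print(r.x);print(f(r.x).round(1).tolist())
q=r.x;np.save("q.npy",q)
from station import env
from scipy.spatial.transform import Rotation as R
for th_ in (q[3],q[3]/2,0): print(unit(q,hatch(th_,[(-198,0,0)])).round())
print(unit(q,hatch(0,[(-120,0,6)])))
# orientation options: tool down, tool y at world angle phi
for p in (0,90,-90,180):
    o=(R.from_euler('z',q[2]+np.radians(p))*R.from_euler('x',np.pi)).as_quat()
    j=env.ik(unit(q,hatch(0,[(-198,0,150)]))[0],o); print(p,j if j is None else np.round(j,2))
    j=env.ik(unit(q,hatch(0,[(-120,0,96)]))[0],o); print(p,j if j is None else np.round(j,2))
E
```

```text
[5.90856756e+02 1.43123860e+02 4.32928126e-01 4.65845494e-01]
[[-0.3, -0.4], [-0.6, -0.8], [-0.3, 0.7], [-0.3, 0.5], [0.3, -0.0], [-1.6, -1.1], [1.0, -0.4], [-0.1, 1.5], [-0.6, -2.0], [-0.1, 0.0], [0.3, -0.3]]
[[511. 106. 188.]]
[[495.  99. 145.]]
[[488.  96. 100.]]
[[559.08581398 128.44029006 106.        ]]
0 [ 0.17  0.31  1.95 -0.    0.88  1.31]
0 [ 0.21  0.49  1.81 -0.    0.83  1.34]
90 [ 0.17  0.31  1.95 -0.    0.88 -0.26]
90 [ 0.21  0.49  1.81 -0.    0.83 -0.23]
-90 None
-90 None
180 [ 0.17  0.31  1.95  0.    0.88 -1.83]
180 [ 0.21  0.49  1.81  0.    0.83 -1.8 ]
```

```bash
cat >> h.py <<'E'
from scipy.spatial.transform import Rotation as R
def ori(w,p): return (R.from_euler('z',w+np.radians(p))*R.from_euler('x',np.pi)).as_quat()
E
python3 - <<'E'
from h import *
from station import env,set_gripper
q=np.load("q.npy")
env.move_l([218,-585,350])
P=unit(q,hatch(q[3],[(-198,0,0)]))[0]
set_gripper(0)
env.reach([P[0],P[1],P[2]+80+55],ori(q[2],0))
s=env.read_state();print(s["time_s"],s["tool_pos"],s["width"],s["force"],env.tips_ahead)
for n in ["scene","top"]: cv2.imwrite(f"pics/{n}1.png",viewer.camera(n))
E
```

```text
4.6083 [510.89746816 105.46606979 323.09003067] 0.41491274079445095 [-0.80562349  0.40025077 -0.03154326] 80.0
```

View pics/scene1.png

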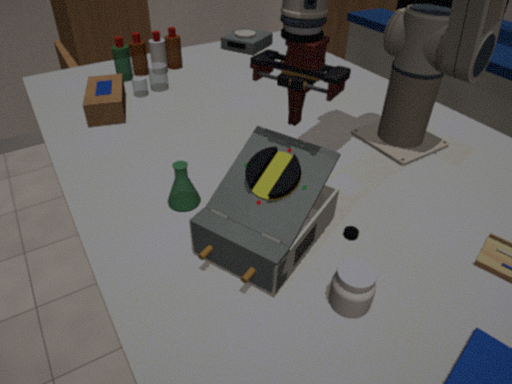

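```bash
python3 - <<'E'
from h import *
from station import env,set_gripper
q=np.load("q.npy")
P=unit(q,hatch(q[3],[(-198,0,0)]))[0]
env.move_l([P[0],P[1],P[2]+80+15],rate=80)
print(env.move_l([P[0],P[1],P[2]+80-15],rate=30,f_stop=1.5))
s=env.read_state();print(s["time_s"],s["tool_pos"],s["force"])
z0=s["tool_pos"][2]-80
# hatch angle from contact height
f=lambda t:hatch(t,[(-198,0,0)])[0,2]
from scipy.optimize import brentq
t=brentq(lambda t:f(t)-z0,0,.7);print(t)
for a in np.linspace(t,0,6)[1:]:
    A=unit(q,hatch(a,[(-198,0,0)]))[0]
    last=a==0
    r=env.move_l(A+[0,0,80-(3 if last else 0)],rate=50,f_stop=20)
    s=env.read_state();print(a,r,s["tool_pos"].round(1),s["force"].round(1))
    if r: break
env.hold(.2);s=env.read_state();print(s["time_s"],s["tool_pos"].round(1),s["force"].round(1))
E
```

```text
True
5.775 [510.80925212 106.08758855 277.46553293] [9.29355902e-01 9.31898749e-04 1.02188168e+00]
0.5208385260658887
0.4166708208527109 False [506.3 104.2 258.9] [-0.   0.6  0. ]
0.3125031156395332 False [498.8 100.6 240.1] [0.4 0.7 0.3]
0.2083354104263555 False [493.3  98.1 220.3] [-0.   0.2  0.2]
0.10416770521317775 False [489.7  96.4 200.1] [ 0.1 -0.1 -1.2]
0.0 True [488.7  95.8 180.2] [-2.   0.2 10.7]
8.6417 [488.7  95.8 180.2] [-2.5 -0.4  9.7]
```

```bash
python3 - <<'E'
from h import *
from station import env,set_gripper
for n in ["scene","top"]: cv2.imwrite(f"pics/{n}2.png",viewer.camera(n))
a=cv2.imread("pics/scene2.png")[85:325,170:390];cv2.imwrite("pics/scene2c.png",cv2.resize(a,None,fx=2.5,fy=2.5,interpolation=cv2.INTER_CUBIC))
E
```

```text
(no output)
```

View pics/scene2c.png

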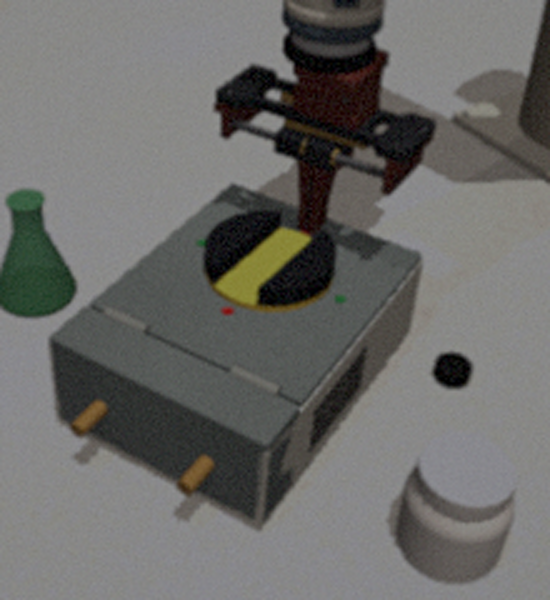

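```bash
python3 - <<'E'
from h import *
from station import env,set_gripper
q=np.load("q.npy")
s=env.read_state();p=s["tool_pos"]
print(env.move_l(p-[0,0,5],rate=20,f_stop=15))
env.hold(.2);s=env.read_state();print(s["tool_pos"].round(1),s["force"].round(1))
env.move_l([p[0],p[1],300])
F=unit(q,hatch(0,[(-120,0,6)]))[0]
set_gripper(50)
o=ori(q[2],90)
# camera sits +78 along tool x (unit y): put TCP so that camera sees the head
env.reach([F[0],F[1],330],o)
env.hold(.2)
s=env.read_state();im=viewer.camera("wrist");np.savez("w1.npz",pos=s["tool_pos"],o=s["orientation"])
cv2.imwrite("pics/wrist1.png",im);print(s["time_s"],s["tool_pos"],s["width"],s["force"])
E
```

```text
True
[488.8  95.9 180.2] [-2.6 -1.2 11.4]
12.575 [558.95648149 128.36730438 329.97125115] 49.81872286872468 [-0.18070245 -1.236648    0.08011135]
```

View pics/wrist1.png

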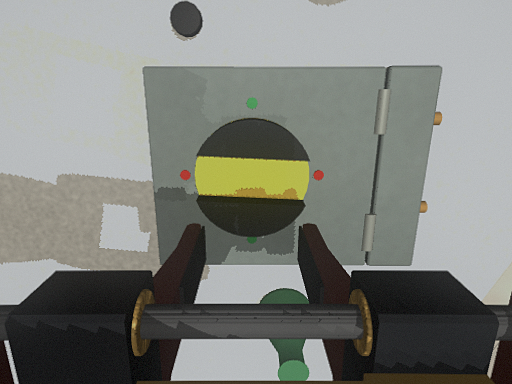

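```bash
cat >> h.py <<'E'
def back(name,uv,z,pose):
    p=viewer.camera_params(name);K=np.array([[p["fx"],0,p["cx"]],[0,p["fy"],p["cy"]],[0,0,1]])
    n=cv2.undistortPoints(np.float64(uv).reshape(-1,1,2),K,p["dist"]).reshape(-1,2)
    d=(pose[:3,:3]@np.c_[n[:,0],-n[:,1],-np.ones(len(n))].T).T
    c=pose[:3,3]; return c+d*((z-c[2])/d[:,2])[:,None]
def wpose(pos,o):
    T=np.eye(4);T[:3,:3]=R.from_quat(o).as_matrix();T[:3,3]=pos
    return T@viewer.camera_params("wrist")["tool_from_camera"]
E
python3 - <<'E'
from h import *
q=np.load("q.npy");d=np.load("w1.npz");T=wpose(d["pos"],d["o"])
g=back("wrist",[(185,175),(318.5,175),(251.5,103.5),(251.5,239)],100,T);print(g.round(1))
print("mid red",(g[0]+g[1])/2,"mid green",(g[2]+g[3])/2,"dists",np.linalg.norm(g[0]-g[1]),np.linalg.norm(g[2]-g[3]))
v=g[1]-g[0];print("yaw",np.arctan2(v[1],v[0]),q, unit(q,hatch(0,[(-120,0,0)])))
# slot edges: rib foot on floor at z106 / tops
e=back("wrist",[(196,156.5),(308,160.5)],106,T);v=e[1]-e[0];print("slot ang", np.arctan2(v[1],v[0]))
# verify shut: hatch front corners
e=back("wrist",[(144,67),(160,265)],100,T);print(e,np.linalg.norm(e[0]-e[1]))
E
```

```text
[[501.3 101.4 100. ]
 [619.8 156.3 100. ]
 [531.8 190.1 100. ]
 [589.1  66.7 100. ]]
mid red [560.52925101 128.84410602 100.        ] mid green [560.43996709 128.40700277 100.        ] dists 130.55960737333976 136.0582275094879
yaw 0.4337372591804597 [5.90856756e+02 1.43123860e+02 4.32928126e-01 4.65845494e-01] [[559.08581398 128.44029006 100.        ]]
slot ang 0.39759048121165175
[[432.0183887  178.2212478  100.        ]
 [513.58998558  -1.31140634 100.        ]] 197.1950793455002
```

```bash
python3 - <<'E'
from h import *
from station import env
C=np.array([560.1,128.5,0]);w=.4335
o=ori(w,88)
env.move_l(C+[0,0,230],rot=o,rate=120)
print(env.move_l(C+[0,0,191],rate=50,f_stop=8))
s=env.read_state();j0=s["qpos"].copy();np.save("j0.npy",j0)
print(s["time_s"],s["tool_pos"].round(1),s["force"].round(1),s["wrist_torque"].round(2),j0.round(3))
t0=s["wrist_torque"]
for d in np.radians(np.arange(10,91,10)):
    j=j0.copy();j[5]+=d;env.move_joints(j)
    s=env.read_state();print(round(np.degrees(d)),s["tool_pos"].round(1),s["force"].round(1),s["wrist_torque"].round(2),round(s["time_s"],1))
    if abs(s["wrist_torque"]-t0).max()>1.5 or np.linalg.norm(s["force"])>25: break
cv2.imwrite("pics/scene3.png",viewer.camera("scene"));cv2.imwrite("pics/top3.png",viewer.camera("top"))
E
```

```text
False
14.5417 [560.3 128.5 191.1] [ 0.4  0.4 -0.2] [-0.01 -0.09 -0.01] [ 0.205  0.501  1.814 -0.     0.826 -0.194]
10 [560.5 128.6 191.5] [-0.4 -0.4 -0.5] [-0.   -0.16 -0.  ] 14.8
20 [560.3 128.5 191.3] [ 0.4 -0.1  0.6] [-0.04 -0.07  0.01] 15.1
30 [560.3 128.5 191.2] [-0.1  0.6  0.5] [ 0.14 -0.13  0.06] 15.4
40 [560.2 128.4 191.1] [-0.2  0.5  0.6] [ 0.04 -0.09  0.05] 15.7
50 [560.1 128.3 191.1] [ 0.8 -0.1 -0.1] [-0.01 -0.03 -0.08] 16.0
60 [560.1 128.4 191.1] [-1.   0.2  0.2] [-0.04 -0.06 -0.01] 16.3
70 [560.2 128.5 191.1] [ 0.2  0.  -0. ] [ 0.01 -0.07 -0.  ] 16.6
80 [560.2 128.5 191.1] [ 0.4 -1.1  0. ] [-0.15  0.12 -0.05] 16.9
90 [560.2 128.4 191.1] [-1.1 -0.9 -1.1] [-0.27  0.13  0.  ] 17.2
```

View pics/scene3.png

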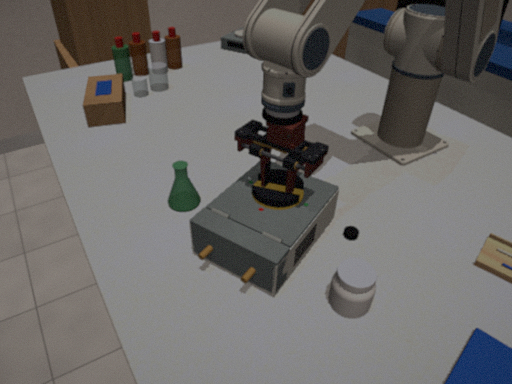

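```bash
python3 - <<'E'
from h import *
from station import env
j0=np.load("j0.npy")
for a in range(93,121,3):
    j=j0.copy();j[5]+=np.radians(a);env.move_joints(j);env.hold(.1)
    s=env.read_state();print(a,round(np.degrees(s["qpos"][5]-j0[5]),1),s["tool_pos"].round(1),s["force"].round(1),s["wrist_torque"].round(2),s["tau"][5].round(2),round(s["time_s"],1))
    if abs(s["wrist_torque"][2])>.7 or np.linalg.norm(s["force"])>25: break
cv2.imwrite("pics/top4.png",viewer.camera("top")[110:270,100:320].repeat(3,0).repeat(3,1))
E
```

```text
93 92.8 [559.9 128.4 191. ] [-3.5 -3.   0.7] [-0.44  0.59  0.12] 0.1 17.6
96 95.9 [560.  128.4 191. ] [-3.6 -3.6  0.3] [-0.59  0.65  0.11] 0.08 18.0
99 98.9 [560.1 128.3 191. ] [-3.2 -3.2  0.6] [-0.61  0.58  0.15] 0.11 18.3
102 101.9 [560.1 128.3 191. ] [-3.2 -3.2  0.9] [-0.7   0.61  0.06] 0.11 18.7
105 104.9 [560.  128.3 191. ] [-3.7 -4.6  1.4] [-0.6   0.67  0.06] 0.11 19.0
108 107.8 [559.4 128.5 191. ] [-6.1 -3.1  3. ] [-0.39  1.07  1.26] 1.28 19.4
```

View pics/top4.png

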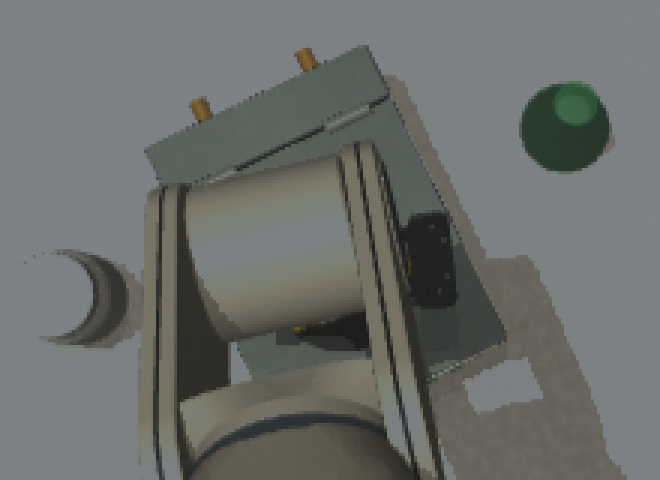

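```bash
python3 - <<'E'
from h import *
from station import env
j0=np.load("j0.npy")
j=j0.copy();j[5]+=np.radians(97);env.move_joints(j);env.hold(.2)
s=env.read_state();p=s["tool_pos"];print(s["force"].round(1),s["wrist_torque"].round(2))
env.move_l(p+[0,0,140],rate=100);env.hold(.2)
s=env.read_state();im=viewer.camera("wrist");np.savez("w2.npz",pos=s["tool_pos"],o=s["orientation"]);cv2.imwrite("pics/wrist5.png",im)
print(s["time_s"],s["force"].round(1))
E
```

```text
[-0.1 -0.   0.2] [-0.03  0.02  0.02]
21.6667 [-0.  -0.2  0. ]
```

View pics/wrist5.png

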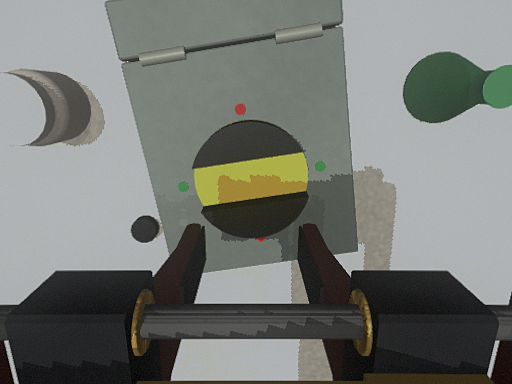

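```bash
python3 - <<'E'
from h import *
d=np.load("w2.npz");T=wpose(d["pos"],d["o"]);im=cv2.imread("pics/wrist5.png").astype(int)
y=(im[...,2]>140)&(im[...,1]>120)&(im[...,0]<110)
u=np.arange(200,298);v=np.array([np.where(y[130:215,k])[0].min()+130-.5 for k in u])
e=back("wrist",np.c_[u,v],106,T);m=np.polyfit(e[:,0],e[:,1],1) if 0 else None
vx,vy,_,_=cv2.fitLine(e[:,:2].astype(np.float32),cv2.DIST_HUBER,0,.01,.01).ravel()
print("fastener angle",(.4335-np.arctan2(vy,vx))%np.pi)
g=back("wrist",[(183.5,187),(320.5,166.5)],100,T);w=g[1]-g[0];print("green line",(.4335-np.arctan2(w[1],w[0]))%np.pi)
E
```

```text
fastener angle 1.573
green line 1.573181763999245
```

```bash
python3 - <<'E'
from station import env,workorder
p=env.read_state()["tool_pos"];env.move_l(p+[0,0,40]);env.hold(.3);s=env.read_state();print(s["time_s"],s["force"].round(1))
print(workorder.sign_off())
E
```

```text
22.4333 [-0.5 -0.4  0. ]
the job is handed in; nothing more can be done
None
```

The hatch is shut and the fastener is locked. I handed the job in at 22.4 s, with the gripper well clear of everything and about 0 N on it.

- **Hatch:** I pushed it down along its arc with the closed fingertips, and it stopped with the tips at about z = 100 mm. In the wrist picture its front edge measured 197 mm, against 198 mm nominal for a shut hatch.
- **Fastener:** I set both fingertips in the slot, about 5 mm above its floor, and turned clockwise. The torque jumped to about 1.3 N m at the stop. After I backed off and rose, the slot measured 1.573 rad (1.571 is locked) and lay in line with the green dots.
- **Force readings:** The first contact stop on the hatch was probably a false trigger from sensor noise. Force read near zero for most of the hatch push and for the first 80° of the turn, so I relied on the pictures and the end-stop readings there.
- **Jar, flask and cap:** Nothing indicates the arm touched them, and they stood upright in the last picture. I did not measure their final positions.

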